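Lock a quarter-turn anchor in a T-slot rail and slide it home

ROBOT

A 7-joint arm with a two-finger parallel gripper is mounted at the origin on a cart in front of the work surface, level with it; the furniture and walls round the work are solid. World frame = base frame: x ahead of the robot, y to its left, z up, the work surface at z = 0. Lengths are in mm, angles in rad, forces in N, time in s.
With the tool pointing down it reaches from about 400 to 875 mm from the base axis. Payload 4.4 kg.
Tool frame: the origin (TCP) lies on the centre line of the jaws, within the pads' length; the fingertips stand 19 mm ahead of it and the grasp point (between the pads) is the TCP; z points along the fingers, y is the line along which they close (so a half turn about z gives the same grasp; the last joint's range is limited). The gripper opens to 85 mm and grips with 20 to 120 N. Pads are 22 mm wide; open, the fingers measure 114 mm over their backs; the gripper's body (76 mm by 85 mm) begins 54 mm behind the grasp point. The pads swing forward as they close: fully open they stand 13 mm farther back than shut.
Start: joints at [1.14, 0.628, 0.038, 1.517, -0.027, 0.996, -0.02], TCP at [231.923, -607.231, 250.313] pointing down, gripper open.
Joint ranges: [-3.06, 3.06], [-0.37, 2.12], [-1.25, 1.32], [0.18, 2.47], [-1.1, 4.24], [0.23, 1.98], [-2.94, 2.94]. Speed limits (rad/s): [2.57, 2.57, 3.14, 3.14, 3.14, 3.14, 3.14].

INTERFACE

Orientations are given as [roll, pitch, yaw] about the fixed x, y, z axes, in that order (R = Rz(yaw) Ry(pitch) Rx(roll)).
In Python, from cell import ctrl, viewer, silhouettes gives the robot as it stands.
- The arm moves only by the shell command python3 -m creep 'ROWS'. ROWS is JSON, a list of rows, each an object with "jaw": the gripper command: -1 is shut, 1 is fully open, values between are in proportion; "xyz": the shift along the tool's x, y, z in mm, a list of three; "angular": the turn, a rotation vector about the tool's x, y, z in rad, a list of three. In form: [{"jaw": jaw, "xyz": [tx, ty, tz], "angular": [rx, ry, rz]}, ...]. A call has 1 to 12 rows; each row is the pose to reach, as a shift and turn from the pose commanded when the call began, along the tool's axes at that moment; what a row does not reach only later rows make up. A row lasts 1/8 s, in which the tool goes at most 62.5 mm and 10.7 degrees, less where a joint would pass 70% of its speed; a pose out of reach is approached as far as the arm can. A call with a gripper value outside its range is refused whole. The fingers move at their own pace and stop on an object; the grip force is fixed at half the most. Time passes only in rows, so rows that repeat a pose let the fingers close. It gives the time, the measured TCP pose, the force, the opening and the grip force at its end, in the units of the state.
- ctrl.read_state(): the state, without advancing time (a new reading comes with each control period).
- viewer.get_image(name): name is "side" or "top"; returns (picture, depth): 420x560x3 uint8, red, green, blue; 420x560 float32, mm along the optical axis (not along the pixel's ray), 0 where there is no reading.
- viewer.camera_model(name): a dict with "fx", "fy", "cx", "cy" (pixels), "T" (4x4, takes a point from camera to world coordinates). Camera axes: x right, y down, z forward; pixel columns grow to the right and rows downward; lengths in mm; the calibration is good to about 2 mm. A picture is of the moment at which its call begins. camera_model takes no time and is no camera call.
- ctrl.finish_job(): hands the job in; it is judged then, once.
Trained networks look in the newest picture that a camera, given by its name, has taken for a name from the list of things; names that differ only in an ending like _2 or _b are one class to them, and where a whole thing is asked for, a point or a joint stands for the part that bears it (a point fixed in the world has none). Each returns a list of dicts, best first, with "score" (0 to 1); they miss things now and then, are a little off and sometimes report something else, mostly with a low value. They report only what shows in the picture. A call takes as long as a camera call. They do not tell look-alikes from the thing itself.
- silhouettes(camera, target): "pixels" (420x560 bool, what is visible of it) and "xy" ([column, row] in pixels, amid what is visible of it).
The state is a dict: "clock": time; "qpos": joint angles; "qd": joint speeds; "tau": joint torques, N m; "eef_pos": TCP position; "tool_rot": TCP orientation; "force": force on the tool from outside, world axes, zero at the start; "torque": the same for the moment, N m; "width": finger opening in mm; "gripper_force": force on a finger pad.
Only numpy, scipy, OpenCV 4.12 (cv2) and the standard library are available. Lean on these libraries where they do the work, as an engineer would, in place of code of your own. Each camera call takes 0.05 s, during which the arm holds its last target. There are 200 camera calls.

TASK

Lift the orange-winged anchor out of its white parking block and drop its head into the slot of the aluminium rail, clear of the blue end stop, until its flange sits on the rail. Twist it a quarter turn clockwise (seen from above) so that its head locks under the lips and the wing stands square across the slot, then slide it along until it meets the brass nose of the end stop, hold it pressed there for a moment with a few newtons, and let go of it there. Feel your way: never ram or force the anchor, and do not disturb the two vials, the hexagon nut or the brass sample holder.

Things in the scene. Friction and masses are not known exactly. Their poses are not given: they have to be found in the camera images.
- anchor_grip (a point): Centre of the loose anchor's orange wing, where it is grasped: 12 mm thick (x), 36 mm long (y), 36 mm high (z up). Below: steel flange 40 mm across, 6 thick, its underside 24 mm below this point; stem 18 mm across, 8 long; oblong head parallel to the wing, 19 wide (x), 40 long (y), 8 thick, underside 40 mm below this point. 85 to 170 g. Half a turn makes no difference.
- anchor: The same anchor; origin mid underside of its head, axes as above. Two opposite head corners are relieved: in the slot it turns clockwise (from above) about 94 degrees until the square corners meet the inner walls, and there it wedges and drags: ease back to square before sliding. Anticlockwise it jams half-way. It starts upright in the parking block, head in the pocket, flange on top.
- park: White parking block, fixed, 50 (x) x 66 (y) x 22 mm high; origin at the middle of its underside. Its pocket, open above, has 1 to 2 mm of play round the head, long side along y. Lift the anchor straight up at least 20 mm to clear it.
- slot_mid (a point): Middle of the slot at the level of the rail's top face, 28 mm above the bench; y along the slot, x across, z up. Mouth 22 mm wide between lips 6 mm thick; cavity below 41 mm wide, 14 mm high. Seated on its flange, the anchor's wing centre is 24 mm above this level (head top 2 mm under the lips, 4 mm clear of the floor); with the head still standing on the lips, 40 mm.
- rail: Aluminium T-slot rail, 300 (y) x 60 (x) x 28 mm, fixed; origin at the middle of its underside. Measured positions of all things share an error of 1 to 3 mm against the robot, which differs each time and does not average out; the head has 1.5 mm of play each side in the mouth, so feel for it.
- end_stop: Blue block fixed across the rail near its +y end, 56 x 24 x 18 mm; origin mid front face at rail-top level, axes as the rail's, front to -y. A rigid brass nose (5 mm across, axis 3 mm above the rail top, level with a seated flange's rim) sticks out to -y by 16 to 28 mm, unmeasured: find it by touch. Then the wing centre is 36 to 48 mm before the block.
- vial_1: Bystander: glass vial with a black cap, 25 mm across, 52 mm high, standing; origin at the middle of its underside.
- vial_2: Bystander: the second glass vial, as the first.
- sample_holder: Bystander: brass block with two pins, 32 x 49 x 17 mm; origin at the middle of its underside.
- hex_nut: Bystander: steel hexagon nut, 27 mm across, 13 mm high; origin at the middle of its underside.
There are look-alikes about, which are no part of the job. Of the things that look like the anchor, the smallest one is meant.

How it is judged:
By the outcome, as a careful person would: the job done as asked, in the order asked, and still so for the second after the job is handed in, with the robot touching nothing.
It also fails if it takes over 72 s, if anything falls off the work surface, if the arm or the gripper's body presses on something with over 40 N, if the wrist force passes 120 N, or if a joint passes its speed limit or range.

## Working session

There is one attempt and no reset: what is moved stays moved. The work goes in short steps, Python scripts to look and compute and a shell command to move; the robot and the scene stay as the last step left them, time stands still between calls to the robot, and variables do not carry over. Pictures are saved under pics/ and viewed, at most 10 in all, crops included, and the job is handed in when it is done.

```bash
mkdir -p pics; ls; cat > h.py <<'E'
from cell import ctrl, viewer, silhouettes
import numpy as np, cv2
def cloud(cam,d):
    m=viewer.camera_model(cam);v,u=np.mgrid[:420,:560]
    P=np.stack([(u-m['cx'])*d/m['fx'],(v-m['cy'])*d/m['fy'],d],-1)
    T=np.array(m['T']);return P@T[:3,:3].T+T[:3,3]
def rect(P,pix,lo,hi):
    k=pix&(P[...,2]>lo)&(P[...,2]<hi)
    q=P[k]; 
    if len(q)<5: return None
    r=cv2.minAreaRect(q[:,:2].astype(np.float32)); return [np.round(x,1) for x in r]+[len(q)]
E
python3 - <<'E'
from h import *
ims=[]
for c in('top','side'):
    p,d=viewer.get_image(c); cv2.imwrite(f'pics/{c}0.png',p[...,::-1]); np.save(c,d)
    P=cloud(c,d)
    for t in('anchor','park','rail','end_stop','vial_1','hex_nut','sample_holder'):
        for s in silhouettes(c,t):
            k=s['pixels']&(d>0); q=P[k]
            print(c,t,round(s['score'],2),np.round(s['xy']),k.sum(),np.round(np.median(q,0)) if len(q) else '', np.round(np.percentile(q[:,2],[2,98])) if len(q) else '')
s=ctrl.read_state();print(s['eef_pos'],s['tool_rot'],s['clock'],s['force'])
E
```

```text
pics
top anchor 0.88 [170. 185.] 561 [663. 364.  35.] [ 1. 86.]
top anchor 0.82 [215. 201.] 534 [636. 259.  34.] [-1. 85.]
top anchor 0.78 [189. 245.] 230 [536. 318.  32.] [24. 66.]
top park 0.74 [199. 246.] 417 [536. 312.  22.] [-1. 26.]
top park 0.63 [324. 246.] 3386 [527.  12.  26.] [ 4. 32.]
top rail 0.72 [320. 248.] 3796 [527.  23.  25.] [-0. 32.]
top vial_1 0.53 [261. 248.] 235 [529. 153.  47.] [43. 54.]
top vial_1 0.52 [211. 157.] 127 [740. 276.  48.] [ 3. 56.]
top vial_1 0.52 [229. 166.] 134 [714. 230.  46.] [-2. 55.]
top hex_nut 0.4 [312. 158.] 34 [742.  35.  13.] [ 0. 17.]
top sample_holder 0.64 [368. 160.] 185 [ 740. -105.   12.] [-1. 20.]
side anchor 0.88 [305. 304.] 588 [534. 329.  28.] [12. 64.]
side anchor 0.76 [260. 256.] 1373 [633. 274.  44.] [-1. 83.]
side anchor 0.73 [217. 304.] 1383 [660. 381.  44.] [ 5. 83.]
side anchor 0.65 [223. 243.] 351 [714. 240.  32.] [-1. 52.]
side park 0.75 [350. 202.] 3580 [527.  50.  17.] [-1. 29.]
side park 0.55 [305. 317.] 958 [530. 340.  20.] [-3. 26.]
side rail 0.93 [351. 200.] 3400 [526.  47.  21.] [ 2. 29.]
side end_stop 0.76 [334. 226.] 497 [530. 162.  44.] [24. 50.]
side vial_1 0.66 [223. 242.] 336 [714. 240.  32.] [ 1. 52.]
side vial_1 0.65 [199. 254.] 289 [737. 285.  35.] [ 3. 52.]
side hex_nut 0.55 [249. 182.] 97 [741.  44.   9.] [ 1. 14.]
side sample_holder 0.42 [274. 141.] 122 [737. -92.  11.] [-0. 17.]
[ 231.91501862 -607.22235599  250.3491904 ] [ 3.14155290e+00 -5.90185928e-05  3.64785044e-01] 0.8 [-0.01274178 -0.37411387  0.71594144]
```

```bash
python3 - <<'E'
from h import *
t=cv2.imread('pics/top0.png');s=cv2.imread('pics/side0.png')
a=cv2.resize(t[130:310,130:430],(800,480)); 
b=cv2.resize(s[130:360,170:420],(620,570),interpolation=2)
cv2.imwrite('pics/a.png',a);cv2.imwrite('pics/b.png',b)
for c in('top','side'):
    d=np.load(c+'.npy');P=cloud(c,d)
    X,Y=P[...,0],P[...,1]
    A=(abs(X-536)<45)&(abs(Y-320)<50)&(d>0)
    print(c,'wing',rect(P,A,48,75),'flange',rect(P,A,24,32),'park',rect(P,A,18,23.5))
    im=cv2.imread(f'pics/{c}0.png').astype(int)
    org=(im[...,2]-im[...,0]>70)&(im[...,2]>130); blue=(im[...,0]-im[...,2]>50)
    print(' orange',rect(P,A&org,-5,80),np.median(P[A&org],0), P[A&org].min(0),P[A&org].max(0))
    R=(abs(X-527)<60)&(abs(Y-0)<200)&(d>0)
    print(' rail',rect(P,R,24,31))
    k=R&blue; print(' blue',rect(P,k,40,50),P[k].min(0),P[k].max(0))
E
```

```text
top wing [array([537.2, 318.8]), array([12.5, 34.7]), np.float64(22.7), 100] flange [array([537.3, 318.5]), array([49.8, 64.8]), np.float64(22.2), 196] park [array([537.2, 319.6]), array([50.3, 66.5]), np.float64(22.4), 277]
 orange [array([537.3, 318.1]), array([12.1, 33.4]), np.float64(22.6), 98] [536.46418538 318.20877604  63.6534854 ] [525.83148528 301.796119    39.38063221] [547.44705241 333.85838847  70.83043893]
 rail [array([527.6,  29.2]), array([300. ,  60.2]), np.float64(88.5), 1844]
 blue [array([530.3, 154.2]), array([20.4, 51.9]), np.float64(89.7), 199] [504.40438929 143.8167832   42.3133932 ] [556.29301624 164.41945926  54.76723936]
side wing [array([535.5, 321.5]), array([12.2, 37.7]), np.float64(21.7), 200] flange [array([535.3, 323.2]), array([38.7, 37.1]), np.float64(11.7), 272] park [array([535.6, 320.7]), array([50.2, 68.9]), np.float64(22.2), 584]
 orange [array([534.6, 317.4]), array([16. , 45.3]), np.float64(20.8), 243] [532.1995576  333.27569561  61.50208036] [523.98796613 293.43964213  23.23205158] [547.05564107 340.42705699  64.83831202]
 rail [array([526.4,  30.9]), array([303.2,  60.5]), np.float64(88.4), 1679]
 blue [array([529.3, 155.8]), array([27.4, 55.5]), np.float64(87.2), 300] [501.43409515 141.88229241  28.97031949] [557.39828072 169.73625136  50.42902449]
```

View pics/a.png

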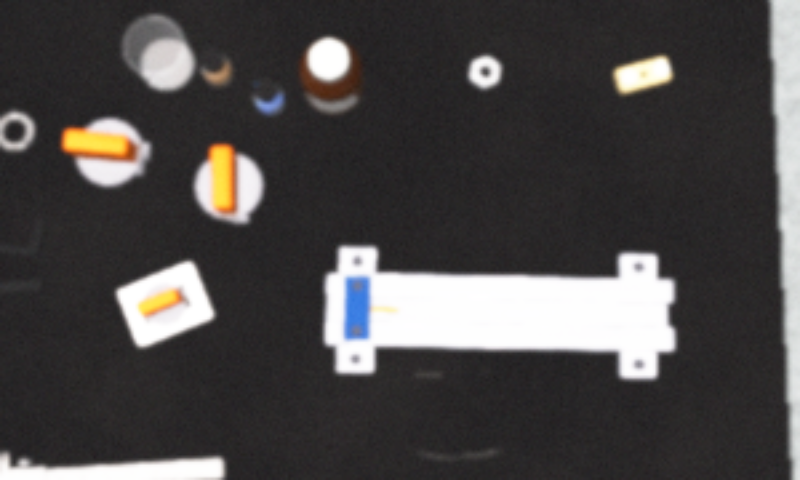

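View pics/b.png

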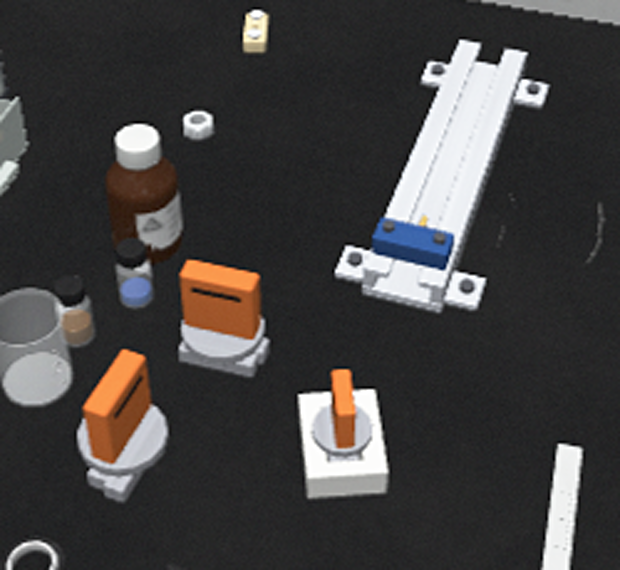

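Anchor candidates in the top picture: (170,185) and (215,201), which are the large ones standing on the bench (wing tops at about 85 mm), and (189,245), which sits in the white block. The last one is meant: its wing is 12×35 mm with its top at 64 mm, it is the smallest, and the enlarged crop confirms it. The rail's blue stop is at top pixel (264,246), with the nose pointing towards −y.

```bash
cat >> h.py <<'E'
def to(x,y,z,yawdeg):
    from scipy.spatial.transform import Rotation as R
    s=ctrl.read_state();r=R.from_euler('xyz',s['tool_rot']);
    d=r.inv().apply(np.array([x,y,z])-s['eef_pos'])
    w=(r.inv()*R.from_euler('xyz',[np.pi,0,np.radians(yawdeg)])).as_rotvec()
    print('xyz',np.round(d,1),'ang',np.round(w,3)); return d,w
E
python3 -c "
from h import *
to(560,-100,220,65)"
```

```text
xyz [ 487.4 -356.8   30.4] ang [ 0.   -0.   -0.77]
```

```bash
python3 -m creep '[{"jaw":0,"xyz":[487,-357,30],"angular":[0,0,-0.77]},{"jaw":0,"xyz":[487,-357,30],"angular":[0,0,-0.77]},{"jaw":0,"xyz":[487,-357,30],"angular":[0,0,-0.77]},{"jaw":0,"xyz":[487,-357,30],"angular":[0,0,-0.77]},{"jaw":0,"xyz":[487,-357,30],"angular":[0,0,-0.77]},{"jaw":0,"xyz":[487,-357,30],"angular":[0,0,-0.77]},{"jaw":0,"xyz":[487,-357,30],"angular":[0,0,-0.77]},{"jaw":0,"xyz":[487,-357,30],"angular":[0,0,-0.77]},{"jaw":0,"xyz":[487,-357,30],"angular":[0,0,-0.77]},{"jaw":0,"xyz":[487,-357,30],"angular":[0,0,-0.77]},{"jaw":0,"xyz":[487,-357,30],"angular":[0,0,-0.77]},{"jaw":0,"xyz":[487,-357,30],"angular":[0,0,-0.77]}]'; python3 -c "
from h import *
to(536.4,320,150,112.3);print(ctrl.read_state()['qpos'])"
```

```text
clock: 2.3
eef_pos: [559.0, -100.9, 220.2]
tool_rot: [-3.141, 0.001, 1.134]
force: [-0.2, -1.0, -0.2]
width: 42.8
gripper_force: 0.0
xyz [ 372.  -198.4   69.8] ang [-0.001  0.001 -0.826]
[ 0.24782708  0.55057103 -0.18139157  1.78019284  0.13051054  0.82318703
 -0.43289061]
```

```bash
python3 -m creep '[{"jaw":0,"xyz":[372,-198,70],"angular":[0,0,-0.826]},{"jaw":0,"xyz":[372,-198,70],"angular":[0,0,-0.826]},{"jaw":0,"xyz":[372,-198,70],"angular":[0,0,-0.826]},{"jaw":0,"xyz":[372,-198,70],"angular":[0,0,-0.826]},{"jaw":0,"xyz":[372,-198,70],"angular":[0,0,-0.826]},{"jaw":0,"xyz":[372,-198,70],"angular":[0,0,-0.826]},{"jaw":0,"xyz":[372,-198,70],"angular":[0,0,-0.826]},{"jaw":0,"xyz":[372,-198,70],"angular":[0,0,-0.826]},{"jaw":0,"xyz":[372,-198,70],"angular":[0,0,-0.826]},{"jaw":0,"xyz":[372,-198,70],"angular":[0,0,-0.826]},{"jaw":0,"xyz":[372,-198,70],"angular":[0,0,-0.826]},{"jaw":0,"xyz":[372,-198,70],"angular":[0,0,-0.826]}]'; python3 -c "
from h import *
to(536.4,320,53,112.3);print(ctrl.read_state()['qpos'])
p,d=viewer.get_image('side');cv2.imwrite('pics/c.png',cv2.resize(p[170:370,200:420],(660,600))[...,::-1])"
```

```text
clock: 3.8
eef_pos: [537.6, 320.0, 150.6]
tool_rot: [3.141, 0.0, 1.959]
force: [0.4, -0.4, 0.9]
width: 43.0
gripper_force: 0.0
xyz [ 0.5 -1.1 97.6] ang [ 0.     0.    -0.001]
[-0.36978633  0.73056163 -0.35228936  1.67421555  0.32866399  0.79548485
 -0.48266004]
```

View pics/c.png

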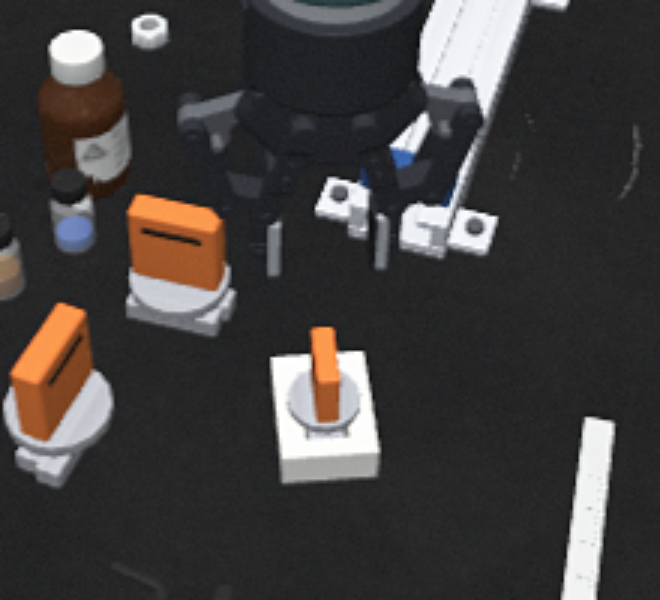

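The open jaws (crop pixels 272 to 382, row 245) straddle the small anchor's wing (325,375) and are square to it; the path down is clear.

```bash
python3 -m creep '[{"jaw":0,"xyz":[0.5,-1,40],"angular":[0,0,0]},{"jaw":0,"xyz":[0.5,-1,70],"angular":[0,0,0]},{"jaw":0,"xyz":[0.5,-1,85],"angular":[0,0,0]},{"jaw":0,"xyz":[0.5,-1,92],"angular":[0,0,0]},{"jaw":0,"xyz":[0.5,-1,97],"angular":[0,0,0]},{"jaw":0,"xyz":[0.5,-1,97],"angular":[0,0,0]}]'; python3 -m creep '[{"jaw":-0.4,"xyz":[0,0,0],"angular":[0,0,0]},{"jaw":-0.5,"xyz":[0,0,0],"angular":[0,0,0]},{"jaw":-0.6,"xyz":[0,0,0],"angular":[0,0,0]},{"jaw":-0.7,"xyz":[0,0,0],"angular":[0,0,0]},{"jaw":-1,"xyz":[0,0,0],"angular":[0,0,0]},{"jaw":-1,"xyz":[0,0,0],"angular":[0,0,0]},{"jaw":-1,"xyz":[0,0,0],"angular":[0,0,0]},{"jaw":-1,"xyz":[0,0,0],"angular":[0,0,0]}]'
```

```text
clock: 4.6
eef_pos: [536.4, 321.1, 53.8]
tool_rot: [3.141, -0.0, 1.961]
force: [0.3, -0.8, 0.5]
width: 42.7
gripper_force: 0.0
clock: 5.6
eef_pos: [536.1, 321.0, 53.5]
tool_rot: [3.141, -0.0, 1.961]
force: [-0.7, 0.7, 4.3]
width: 10.9
gripper_force: 58.7
```

```bash
python3 -m creep '[{"jaw":-1,"xyz":[0,0,-5],"angular":[0,0,0]},{"jaw":-1,"xyz":[0,0,-15],"angular":[0,0,0]},{"jaw":-1,"xyz":[0,0,-30],"angular":[0,0,0]},{"jaw":-1,"xyz":[0,0,-60],"angular":[0,0,0]},{"jaw":-1,"xyz":[0,0,-80],"angular":[0,0,0]},{"jaw":-1,"xyz":[0,0,-80],"angular":[0,0,0]},{"jaw":-1,"xyz":[0,0,-80],"angular":[0,0,0]}]'; python3 - <<'E'
from h import *
p,d=viewer.get_image('side');P=cloud('side',d)
s=ctrl.read_state();e=s['eef_pos'];print(e,s['force'],s['width'])
im=p.astype(int);k=(im[...,0]-im[...,2]>70)&(im[...,0]>130)&(d>0)&(np.hypot(P[...,0]-e[0],P[...,1]-e[1])<35)
q=P[k];print(len(q),q.min(0)-e,q.max(0)-e)
cv2.imwrite('pics/d.png',cv2.resize(p[170:370,200:420],(660,600))[...,::-1])
to(527.5,50,110,88.5)
E
```

```text
clock: 6.48
eef_pos: [535.8, 320.5, 133.1]
tool_rot: [-3.141, 0.0, 1.961]
force: [-0.2, -0.7, -1.3]
width: 11.3
gripper_force: 58.4
[535.57071497 320.40345269 132.6131618 ] [ 0.03827512  0.10556574 -0.44306871] 10.773421662674519
260 [-11.07502435 -16.38200875 -26.44202794] [ 9.43064837 19.13100184 15.41739324]
xyz [-247.  -110.2   22.9] ang [-0.001  0.001  0.416]
```

View pics/d.png

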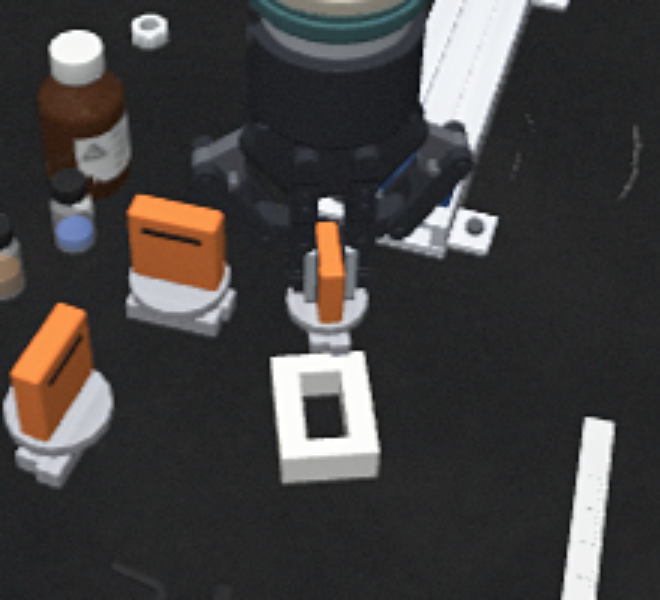

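The wing is held between the pads at crop (328,270), and the block at (325,410) is empty, so the anchor came out upright.

```bash
python3 -m creep '[{"jaw":-1,"xyz":[-247,-110,20],"angular":[0,0,0.416]},{"jaw":-1,"xyz":[-247,-110,20],"angular":[0,0,0.416]},{"jaw":-1,"xyz":[-247,-110,20],"angular":[0,0,0.416]},{"jaw":-1,"xyz":[-247,-110,20],"angular":[0,0,0.416]},{"jaw":-1,"xyz":[-247,-110,20],"angular":[0,0,0.416]},{"jaw":-1,"xyz":[-247,-110,20],"angular":[0,0,0.416]},{"jaw":-1,"xyz":[-247,-110,20],"angular":[0,0,0.416]},{"jaw":-1,"xyz":[-247,-110,20],"angular":[0,0,0.416]}]'; python3 - <<'E'
from h import *
p,d=viewer.get_image('side');P=cloud('side',d)
s=ctrl.read_state();e=s['eef_pos'];print(e,s['force'],s['width'])
im=p.astype(int);k=(im[...,0]-im[...,2]>70)&(im[...,0]>130)&(d>0)&(np.hypot(P[...,0]-e[0],P[...,1]-e[1])<35)
q=P[k];print(len(q),q.min(0)-e,q.max(0)-e)
cv2.imwrite('pics/e.png',cv2.resize(p[120:270,260:425],(660,600),interpolation=cv2.INTER_CUBIC)[...,::-1])
to(527.5,50,78,88.5)
E
```

```text
clock: 7.52
eef_pos: [528.3, 52.7, 113.3]
tool_rot: [3.141, -0.001, 1.548]
force: [0.5, -1.0, -0.9]
width: 11.2
gripper_force: 58.5
[528.23348359  52.5075579  113.32008994] [ 0.92032931  0.66055017 -1.48684671] 11.23013490774953
157 [ -7.8009586  -20.08691555 -26.28206409] [ 6.15040682 20.30306582 29.61151691]
xyz [-2.6 -0.7 35.3] ang [ 0.    -0.001  0.003]
```

View pics/e.png

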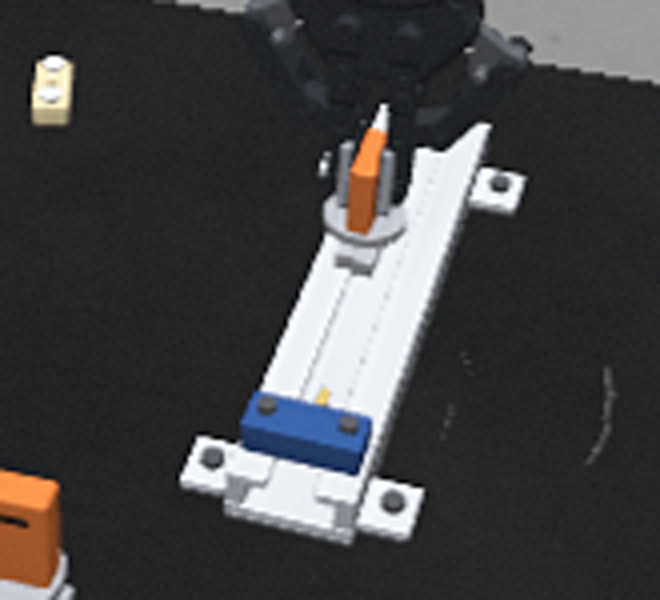

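The anchor is over the slot at crop (365,200), wing along the rail, and the stop's nose is at (322,395), well away. I'll feel my way down now.

```bash
python3 -m creep '[{"jaw":-1,"xyz":[-1,-0.5,15],"angular":[0,0,0]},{"jaw":-1,"xyz":[-1,-0.5,28],"angular":[0,0,0]},{"jaw":-1,"xyz":[-1,-0.5,33],"angular":[0,0,0]},{"jaw":-1,"xyz":[-1,-0.5,33],"angular":[0,0,0]},{"jaw":-1,"xyz":[-1,-0.5,33],"angular":[0,0,0]}]';python3 -m creep '[{"jaw":-1,"xyz":[0,0,2],"angular":[0,0,0]},{"jaw":-1,"xyz":[0,0,4],"angular":[0,0,0]},{"jaw":-1,"xyz":[0,0,6],"angular":[0,0,0]},{"jaw":-1,"xyz":[0,0,7],"angular":[0,0,0]},{"jaw":-1,"xyz":[0,0,7],"angular":[0,0,0]}]'
```

```text
clock: 8.2
eef_pos: [527.9, 49.7, 80.5]
tool_rot: [3.141, -0.0, 1.545]
force: [0.1, 0.8, -1.5]
width: 11.2
gripper_force: 58.5
clock: 8.82
eef_pos: [527.6, 49.7, 73.2]
tool_rot: [-3.141, 0.0, 1.545]
force: [-0.5, -0.1, -0.8]
width: 11.1
gripper_force: 58.5
```

```bash
python3 -m creep '[{"jaw":-1,"xyz":[0,0,1.5],"angular":[0,0,0]},{"jaw":-1,"xyz":[0,0,3],"angular":[0,0,0]},{"jaw":-1,"xyz":[0,0,4],"angular":[0,0,0]},{"jaw":-1,"xyz":[0,0,4],"angular":[0,0,0]}]'
```

```text
clock: 9.32
eef_pos: [527.6, 49.6, 69.2]
tool_rot: [-3.141, 0.0, 1.545]
force: [-0.6, -0.5, 0.1]
width: 11.1
gripper_force: 58.5
```

```bash
python3 -m creep '[{"jaw":-1,"xyz":[0,0,2],"angular":[0,0,0]},{"jaw":-1,"xyz":[0,0,4],"angular":[0,0,0]},{"jaw":-1,"xyz":[0,0,6],"angular":[0,0,0]},{"jaw":-1,"xyz":[0,0,7],"angular":[0,0,0]},{"jaw":-1,"xyz":[0,0,7],"angular":[0,0,0]}]';python3 -m creep '[{"jaw":-1,"xyz":[0,0,1],"angular":[0,0,0]},{"jaw":-1,"xyz":[0,0,2],"angular":[0,0,0]},{"jaw":-1,"xyz":[0,0,2],"angular":[0,0,0]}]'
```

```text
clock: 9.95
eef_pos: [527.6, 49.6, 62.2]
tool_rot: [-3.141, 0.0, 1.545]
force: [-1.1, 0.7, -1.0]
width: 10.8
gripper_force: 58.5
clock: 10.32
eef_pos: [527.7, 49.6, 60.3]
tool_rot: [-3.142, 0.0, 1.545]
force: [0.5, 0.2, -1.1]
width: 11.3
gripper_force: 58.5
```

```bash
python3 -m creep '[{"jaw":-1,"xyz":[0,0,0.7],"angular":[0,0,0]},{"jaw":-1,"xyz":[0,0,0.7],"angular":[0,0,0]}]';python3 -m creep '[{"jaw":-1,"xyz":[0,0,0.7],"angular":[0,0,0]},{"jaw":-1,"xyz":[0,0,0.7],"angular":[0,0,0]}]';
```

```text
clock: 10.58
eef_pos: [527.7, 49.6, 59.6]
tool_rot: [3.142, 0.0, 1.545]
force: [0.3, 0.2, -0.4]
width: 11.1
gripper_force: 58.5
clock: 10.82
eef_pos: [527.7, 49.6, 59.5]
tool_rot: [3.141, 0.0, 1.545]
force: [-1.4, 0.1, 5.2]
width: 11.3
gripper_force: 59.5
```

Seated on the flange at z≈59.5 with 5 N. The head has only 0.5 mm of play once it is turned, so I'll find the slot's centre by touch first.

```bash
python3 -m creep '[{"jaw":-1,"xyz":[0,0.4,-1.2],"angular":[0,0,0]},{"jaw":-1,"xyz":[0,0.8,-1.2],"angular":[0,0,0]},{"jaw":-1,"xyz":[0,0.8,-1.2],"angular":[0,0,0]}]'; for i in 1 2 3; do python3 -m creep '[{"jaw":-1,"xyz":[0,0.4,0],"angular":[0,0,0]},{"jaw":-1,"xyz":[0,0.4,0],"angular":[0,0,0]}]' | grep -E "eef|force: \["; done
```

```text
clock: 11.2
eef_pos: [528.5, 49.6, 60.0]
tool_rot: [-3.141, -0.0, 1.545]
force: [-0.1, 0.4, 0.0]
width: 10.9
gripper_force: 58.7
eef_pos: [528.6, 49.6, 60.0]
force: [-0.8, 0.8, -1.4]
eef_pos: [528.7, 49.6, 60.0]
force: [-0.9, -0.0, -0.3]
eef_pos: [528.8, 49.6, 60.0]
force: [-2.1, 0.9, -0.4]
```

```bash
python3 -m creep '[{"jaw":-1,"xyz":[0,0.8,0],"angular":[0,0,0]},{"jaw":-1,"xyz":[0,0.8,0],"angular":[0,0,0]}]' | grep -E "eef|force: \[";python3 -m creep '[{"jaw":-1,"xyz":[0,-1,0],"angular":[0,0,0]},{"jaw":-1,"xyz":[0,-2.5,0],"angular":[0,0,0]},{"jaw":-1,"xyz":[0,-2.5,0],"angular":[0,0,0]}]' | grep -E "eef|force: \["; for i in 1 2 3 4 5; do python3 -m creep '[{"jaw":-1,"xyz":[0,-0.5,0],"angular":[0,0,0]},{"jaw":-1,"xyz":[0,-0.5,0],"angular":[0,0,0]}]' | grep -E "eef|force: \["; done
```

```text
eef_pos: [529.0, 49.6, 59.9]
force: [-6.3, 0.2, 1.9]
eef_pos: [528.7, 49.6, 60.2]
force: [-1.1, 0.4, -2.1]
eef_pos: [528.5, 49.7, 60.4]
force: [-0.1, 0.2, -1.5]
eef_pos: [527.3, 49.7, 60.2]
force: [-0.2, 0.2, -0.0]
eef_pos: [526.5, 49.7, 60.1]
force: [0.5, -0.1, -1.1]
eef_pos: [525.9, 49.7, 60.1]
force: [-0.4, 0.7, -1.1]
eef_pos: [525.4, 49.7, 60.1]
force: [0.3, 0.5, -0.3]
```

```bash
for i in 1 2 3 4; do python3 -m creep '[{"jaw":-1,"xyz":[0,-0.4,0],"angular":[0,0,0]},{"jaw":-1,"xyz":[0,-0.4,0],"angular":[0,0,0]}]' | grep -E "eef|force: \["; done
```

```text
eef_pos: [525.1, 49.7, 60.1]
force: [-0.3, 0.2, -1.3]
eef_pos: [524.6, 49.7, 60.1]
force: [0.2, 0.3, -0.8]
eef_pos: [524.5, 49.8, 60.2]
force: [0.0, 0.3, -0.7]
eef_pos: [524.4, 49.8, 60.2]
force: [1.7, -1.1, -2.1]
```

Contacts at x≈528.6 and 524.6 (the 4 mm stem play), so the centre is 526.6.

```bash
python3 -m creep '[{"jaw":-1,"xyz":[0,1.5,0],"angular":[0,0,0]},{"jaw":-1,"xyz":[0,2.6,0],"angular":[0,0,0]},{"jaw":-1,"xyz":[0,2.6,0],"angular":[0,0,0]},{"jaw":-1,"xyz":[0,2.6,0],"angular":[0,0,0]}]' ; python3 -c "
from h import *
print(ctrl.read_state()['qpos'],ctrl.read_state()['torque']);to(526.6,49.7,59.6,88.5)"
```

```text
clock: 15.32
eef_pos: [526.3, 49.7, 60.1]
tool_rot: [-3.141, 0.0, 1.545]
force: [-0.9, 0.5, -1.5]
width: 10.9
gripper_force: 58.7
[-0.01596133  0.75860015 -0.19923722  1.99362572  0.33953265  0.42110121
 -0.49937898] [0.01584627 0.00907117 0.00187318]
xyz [0.  0.3 0.5] ang [-0.  0.  0.]
```

```bash
python3 -m creep '[{"jaw":-1,"xyz":[0,0.3,0.3],"angular":[0,0,0.1]},{"jaw":-1,"xyz":[0,0.3,0.3],"angular":[0,0,0.2]},{"jaw":-1,"xyz":[0,0.3,0.3],"angular":[0,0,0.3]},{"jaw":-1,"xyz":[0,0.3,0.3],"angular":[0,0,0.4]},{"jaw":-1,"xyz":[0,0.3,0.3],"angular":[0,0,0.5]},{"jaw":-1,"xyz":[0,0.3,0.3],"angular":[0,0,0.6]},{"jaw":-1,"xyz":[0,0.3,0.3],"angular":[0,0,0.6]}]' ; python3 -c "
from h import *
print(ctrl.read_state()['torque']);to(526.6,49.7,59.6,-1.5)"
```

```text
clock: 16.2
eef_pos: [526.7, 49.8, 59.8]
tool_rot: [3.142, 0.0, 0.946]
force: [-0.2, 0.3, -0.3]
width: 10.9
gripper_force: 58.7
[0.01790142 0.02441894 0.02562401]
xyz [-0.1 -0.   0.2] ang [0.    0.    0.972]
```

```bash
python3 -m creep '[{"jaw":-1,"xyz":[0,0,0],"angular":[0,0,0.1]},{"jaw":-1,"xyz":[0,0,0],"angular":[0,0,0.2]},{"jaw":-1,"xyz":[0,0,0],"angular":[0,0,0.3]},{"jaw":-1,"xyz":[0,0,0],"angular":[0,0,0.4]},{"jaw":-1,"xyz":[0,0,0],"angular":[0,0,0.5]},{"jaw":-1,"xyz":[0,0,0],"angular":[0,0,0.6]},{"jaw":-1,"xyz":[0,0,0],"angular":[0,0,0.7]},{"jaw":-1,"xyz":[0,0,0],"angular":[0,0,0.7]}]' ; python3 -c "
from h import *
print(ctrl.read_state()['torque']);to(526.6,49.7,59.6,-1.5)"
```

```text
clock: 17.2
eef_pos: [526.7, 49.8, 59.8]
tool_rot: [3.142, 0.0, 0.247]
force: [1.5, 0.5, -0.8]
width: 10.9
gripper_force: 58.7
[ 0.02314918 -0.02521953 -0.0173682 ]
xyz [-0.1  0.1  0.2] ang [0.    0.    0.274]
```

```bash
python3 -m creep '[{"jaw":-1,"xyz":[0,0,0],"angular":[0,0,0.08]},{"jaw":-1,"xyz":[0,0,0],"angular":[0,0,0.16]},{"jaw":-1,"xyz":[0,0,0],"angular":[0,0,0.22]},{"jaw":-1,"xyz":[0,0,0],"angular":[0,0,0.27]},{"jaw":-1,"xyz":[0,0,0],"angular":[0,0,0.27]}]' ; python3 - <<'E'
from h import *
print(ctrl.read_state()['torque']);to(526.6,49.7,59.6,-1.5)
p,d=viewer.get_image('side');P=cloud('side',d)
cv2.imwrite('pics/f.png',cv2.resize(p[120:270,260:425],(660,600),interpolation=cv2.INTER_CUBIC)[...,::-1])
im=p.astype(int);k=(im[...,0]-im[...,2]>70)&(im[...,0]>130)&(d>0)&(np.hypot(P[...,0]-527,P[...,1]-50)<35)
print(rect(P,k,30,90))
E
```

```text
clock: 17.82
eef_pos: [526.8, 49.7, 59.8]
tool_rot: [3.141, 0.0, -0.025]
force: [-0.5, 0.4, -1.0]
width: 10.8
gripper_force: 58.7
[-0.03263873  0.00256902  0.00557452]
xyz [-0.2  0.   0.2] ang [0.    0.    0.002]
[array([524.7,  55.7]), array([34.5, 12.9]), np.float64(17.0), 90]
```

View pics/f.png

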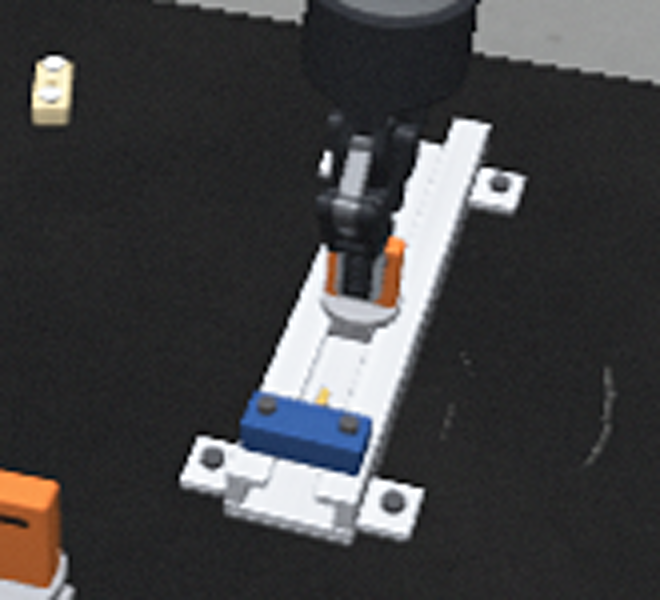

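The flange is at crop (360,310) with the wing across the slot, and there is no torque at square. Now I'll slide along −tool y.

```bash
python3 -m creep '[{"jaw":-1,"xyz":[0,-4,0],"angular":[0,0,0]},{"jaw":-1,"xyz":[0,-9,0],"angular":[0,0,0]},{"jaw":-1,"xyz":[0,-14,0],"angular":[0,0,0]},{"jaw":-1,"xyz":[0,-19,0],"angular":[0,0,0]},{"jaw":-1,"xyz":[0,-24,0],"angular":[0,0,0]},{"jaw":-1,"xyz":[0,-24,0],"angular":[0,0,0]}]'; python3 -m creep '[{"jaw":-1,"xyz":[0,-4,0],"angular":[0,0,0]},{"jaw":-1,"xyz":[0,-8,0],"angular":[0,0,0]},{"jaw":-1,"xyz":[0,-12,0],"angular":[0,0,0]},{"jaw":-1,"xyz":[0,-14,0],"angular":[0,0,0]},{"jaw":-1,"xyz":[0,-14,0],"angular":[0,0,0]}]'
```

```text
clock: 18.62
eef_pos: [527.4, 74.4, 59.8]
tool_rot: [-3.141, -0.0, -0.024]
force: [0.1, -0.8, -0.5]
width: 11.2
gripper_force: 58.7
clock: 19.25
eef_pos: [527.7, 87.8, 59.8]
tool_rot: [3.142, -0.0, -0.025]
force: [-0.1, 0.6, -1.0]
width: 10.9
gripper_force: 58.7
```

```bash
for i in 1 2 3 4; do python3 -m creep '[{"jaw":-1,"xyz":[0,-0.7,0],"angular":[0,0,0]},{"jaw":-1,"xyz":[0,-1.5,0],"angular":[0,0,0]},{"jaw":-1,"xyz":[0,-1.5,0],"angular":[0,0,0]}]' | grep -E "clock|eef|force: \["; done
```

```text
clock: 19.62
eef_pos: [527.8, 89.2, 59.8]
force: [-0.5, -0.1, -0.1]
clock: 20.0
eef_pos: [527.8, 90.8, 59.8]
force: [-0.7, 0.5, -0.2]
clock: 20.38
eef_pos: [527.9, 92.3, 59.8]
force: [-0.8, 0.2, -0.4]
clock: 20.75
eef_pos: [527.9, 93.8, 59.8]
force: [-0.7, 0.1, -0.4]
```

```bash
for i in 1 2 3 4 5; do python3 -m creep '[{"jaw":-1,"xyz":[0,-0.6,0],"angular":[0,0,0]},{"jaw":-1,"xyz":[0,-1.2,0],"angular":[0,0,0]},{"jaw":-1,"xyz":[0,-1.2,0],"angular":[0,0,0]}]' | grep -E "clock|eef|force: \["; done
```

```text
clock: 21.12
eef_pos: [527.9, 94.9, 59.8]
force: [-0.4, 0.5, -0.3]
clock: 21.5
eef_pos: [527.9, 96.1, 59.8]
force: [0.4, -0.0, -0.9]
clock: 21.88
eef_pos: [528.0, 97.4, 59.8]
force: [-0.2, -0.2, 0.1]
clock: 22.25
eef_pos: [528.0, 98.0, 59.8]
force: [0.0, -1.0, -1.0]
clock: 22.62
eef_pos: [528.0, 98.2, 59.8]
force: [-0.5, -5.9, -0.3]
```

Nose met at y≈98 and it presses with about 6 N. I'll hold, then lower 0.3 mm and ease off slightly.

```bash
python3 -m creep '[{"jaw":-1,"xyz":[0,0,0],"angular":[0,0,0]},{"jaw":-1,"xyz":[0,0,0],"angular":[0,0,0]},{"jaw":-1,"xyz":[0,0,0],"angular":[0,0,0]},{"jaw":-1,"xyz":[0,0,0],"angular":[0,0,0]}]'; python3 -m creep '[{"jaw":-1,"xyz":[0,0,0.3],"angular":[0,0,0]},{"jaw":-1,"xyz":[0,0,0.3],"angular":[0,0,0]},{"jaw":-1,"xyz":[0,0,0.3],"angular":[0,0,0]},{"jaw":-1,"xyz":[0,0,0.3],"angular":[0,0,0]}]'; python3 -m creep '[{"jaw":-1,"xyz":[0,0.3,0],"angular":[0,0,0]},{"jaw":-1,"xyz":[0,0.3,0],"angular":[0,0,0]}]'
```

```text
clock: 23.12
eef_pos: [528.0, 98.2, 59.8]
tool_rot: [3.14, 0.0, -0.026]
force: [-0.7, -5.2, 0.3]
width: 11.1
gripper_force: 58.9
clock: 23.62
eef_pos: [528.1, 98.2, 59.6]
tool_rot: [3.14, -0.0, -0.026]
force: [-0.6, -4.6, 0.8]
width: 11.3
gripper_force: 59.1
clock: 23.88
eef_pos: [528.0, 98.2, 59.6]
tool_rot: [3.14, -0.0, -0.026]
force: [-0.8, -5.1, 1.0]
width: 10.8
gripper_force: 59.1
```

```bash
python3 -m creep '[{"jaw":-0.68,"xyz":[0,0,0],"angular":[0,0,0]},{"jaw":-0.6,"xyz":[0,0,0],"angular":[0,0,0]},{"jaw":-0.5,"xyz":[0,0,0],"angular":[0,0,0]},{"jaw":-0.3,"xyz":[0,0,0],"angular":[0,0,0]},{"jaw":-0.3,"xyz":[0,0,0],"angular":[0,0,0]},{"jaw":-0.3,"xyz":[0,0,0],"angular":[0,0,0]}]';  python3 -m creep '[{"jaw":-0.3,"xyz":[0,0,-5],"angular":[0,0,0]},{"jaw":-0.3,"xyz":[0,0,-15],"angular":[0,0,0]},{"jaw":-0.3,"xyz":[0,0,-35],"angular":[0,0,0]},{"jaw":-0.3,"xyz":[0,0,-80],"angular":[0,0,0]},{"jaw":-0.3,"xyz":[0,0,-140],"angular":[0,0,0]},{"jaw":-0.3,"xyz":[0,60,-160],"angular":[0,0,0]},{"jaw":-0.3,"xyz":[0,120,-160],"angular":[0,0,0]},{"jaw":-0.3,"xyz":[0,180,-160],"angular":[0,0,0]},{"jaw":-0.3,"xyz":[0,180,-160],"angular":[0,0,0]}]'; python3 - <<'E'
from h import *
for c in('side','top'):
    p,d=viewer.get_image(c);P=cloud(c,d)
    im=p.astype(int);k=(im[...,0]-im[...,2]>70)&(im[...,0]>130)&(d>0)&(np.hypot(P[...,0]-527,P[...,1]-98)<35)
    print(rect(P,k,48,90),P[k].max(0))
    if c=='side':cv2.imwrite('pics/g.png',cv2.resize(p[120:270,260:425],(660,600),interpolation=cv2.INTER_CUBIC)[...,::-1])
E
```

```text
clock: 24.62
eef_pos: [528.0, 99.6, 59.5]
tool_rot: [-3.141, 0.0, -0.025]
force: [-0.5, -0.0, 0.3]
width: 30.2
gripper_force: 0.0
clock: 25.75
eef_pos: [522.7, -87.3, 220.8]
tool_rot: [3.138, -0.002, -0.036]
force: [-0.4, 0.5, 0.1]
width: 29.9
gripper_force: 0.0
[array([527.2,  99.3]), array([34.1, 15.7]), np.float64(3.5), 204] [544.59484465 128.70219941  71.09100206]
[array([529. ,  97.7]), array([ 9. , 33.2]), np.float64(89.4), 77] [545.55266374 103.38093744  73.9237777 ]
```

View pics/g.png

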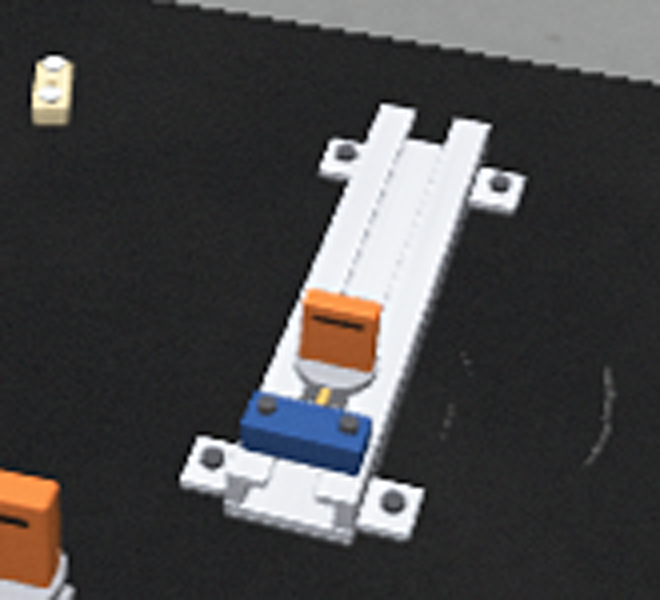

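The anchor stands square at crop (340,330). Its flange rim touches the brass nose at (322,395), and the robot is clear.

```bash
python3 -c "
from cell import ctrl
print(ctrl.finish_job())"
```

```text
the job is handed in; nothing more can be done
None
```

The anchor is locked in the rail slot, wing square across it, its flange against the brass nose after about 1.3 s pressed there at roughly 5 N; it is released and the job was handed in at about 26 s of the 72 s.

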